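Zero the gauge and hold a handle blank down in its V-blocks

TASK

On the diameter gauge, turn the dial's knob until its pointer stands on the zero mark. Then take the thickest of the three round wooden blanks from the rack, lay it level and lengthwise in the pair of V-blocks, centred over them, and press it firmly down so that it bears on both sides of the V. Finish while you are still pressing it there, with the dial still at zero and everything else on the bench left where it was.

Things in the scene. Friction and masses are not known exactly. Their poses are not given: they have to be found in the camera images.
- dial (a joint): knob angle, rad: 0 = pointer on the zero mark, positive = anticlockwise of it seen from above; turning the knob clockwise lowers it. One scale division is 0.24. Starts at 0.6 to 1.4. Stops at -1.2 and 1.8, so zero is not at a stop. Light friction (0.04 N m); stays where left
- dial_grip (a point): on the knob's axis, 62 mm above the table, 13 below the top of its black bar grip (44 long, 12 thick, 30 tall, upright). x = along the bar and towards the pointer, turning with the knob. The white face, 82 across, is 26 below. The pointer is a thin black hand just over the face, out of one end of the bar; a white dot on the bar's top marks that end
- zero_mark (a point): the zero mark: the one long thick black tick on the rim of the dial's white face, 38 mm from the knob's axis in the gauge's +x direction, among short thin ticks
- vee_seat (a point): where the blank's centre lies when seated: 60 mm above the table, x along the V groove, z up. Two steel V-blocks in line, each 30 long, stand 30 to 60 either side of it along x; the 60 gap between them is for the fingers. 90-degree V, open upward, 40 wide at its top edges, which are 54.5 above the table. In the gap under the blank only a pin, 16 wide, up to 34 above the table
- gauge: the gauge: dark base plate 160 (x) x 260 (y) x 10 mm, fixed to the table; origin at the centre of its underside. The V-blocks (each 110 wide in y, 54.5 high over the table) are centred at y = +60, the dial's axis (drum 88 across, 35 high) at y = -75
- face_left: the V's face on the +y side (of both V-blocks); origin and axes as gauge
- face_right: the V's face on the -y side (of both V-blocks); origin and axes as gauge
- blank_center (a point): centre of the blank: plain light-wood cylinder, diameter 36, length 140 mm, 0.10 to 0.17 kg, the thickest of the three round pieces in the rack, lying level, centre 53 above the table at the start; x along its axis
- blank: the same blank as a body; origin at its centre, x along its axis
- rack: wooden rack fixed to the table: two upright notched boards 12 mm thick, 44 high, 250 long (y), at x = -50 and +50 of its origin (centre of its underside), open air between them down to the table for the fingers. Three notches at y = -80, 0, +80 each carry one round piece lying along x; which holds which varies
- dowel_center (a point): the thin plain dowel in the rack, diameter 20, length 140; its centre. Leave it (mm)
- spindle_center (a point): the thin turned spindle in the rack, diameter 20 with a 40 long collar of diameter 26 round its middle, length 140; its centre. Leave it (mm)
- chisel_a_mid (a point): a chisel 255 long lying on the left of the table; point at the root of its blade. Leave it (mm)
- chisel_b_mid (a point): a second chisel like it, beside it. Leave it (mm)
- mallet_mid (a point): a wooden mallet lying at the right, head 65 x 120 x 75 high; centre of its head. Leave it (mm)
- spray_mid (a point): a spray bottle, 76 wide, 157 high, at the back; 70 up its axis. Leave it (mm)
- plane_mid (a point): a small block plane 150 long, 62 high, at the back right; 20 above its sole. Leave it (mm)
- glue_mid (a point): a jar of diameter 52, height 110, at the back; half-way up. Leave it (mm)
Not all that is in view belongs to the job. What is shaped like the blank but red is not meant.

How it is judged:
By the outcome, as a careful person would: the job done as asked, in the order asked, and still so for the second after the job is handed in, while the arm keeps its last pose, push and grip.
It also fails if it takes over 66 s, if anything falls off the work surface, if the arm or the gripper's body presses on something with over 40 N, if the wrist force passes 120 N, or if a joint passes its speed limit or range.

ROBOT

A 6-joint arm with a two-finger parallel gripper is mounted at the origin on the work surface. World frame = base frame: x ahead of the robot, y to its left, z up, the work surface at z = 0. Lengths are in m, angles in rad, forces in N, time in s.
With the tool pointing down it reaches from about 0.35 to 0.8 m from the base axis. Payload 7.3 kg.
Tool frame: the origin (TCP) lies at the very end of the fingers, on their centre line; the grasp point (between the pads) lies 19 mm behind it; z points along the fingers, y is the line along which they close (so a half turn about z gives the same grasp; the last joint's range is limited). The gripper opens to 85 mm and grips with 20 to 120 N. Pads are 22 mm wide; open, the fingers measure 114 mm over their backs; the gripper's body (76 mm by 85 mm) begins 54 mm behind the grasp point. The pads swing forward as they close: fully open they stand 13 mm farther back than shut.
Start: joints at [-1.263, 0.342, 1.524, -0, 1.275, -0.146], TCP at [0.23, -0.472, 0.231] pointing down, gripper open.
Joint ranges: [-2.53, 2.53], [-0.77, 2.02], [0.04, 2.7], [-1, 4.14], [0.28, 2.66], [-3.11, 3.11]. Speed limits (rad/s): [2.57, 2.57, 3.14, 3.14, 3.14, 3.14].

INTERFACE

Orientations are given as a unit quaternion [w, x, y, z].
In Python, from rig import bot, capture gives the robot as it stands.
- The arm moves only by the tool step_arm, never from a script. Its argument "plan" is a list of rows, each a list of 3 entries, a list of its own where there are three numbers: the shift along the tool's x, y, z in mm, then the turn, a rotation vector about the tool's x, y, z in rad, then the finger opening in mm, from 0 to 85.4. In form: [[[dx, dy, dz], [wx, wy, wz], jaw], ...]. A call has 1 to 5 rows; each row shifts and turns the commanded pose from where the row before left it, along the tool's axes as they then stand; what a row does not reach is not made up. A row lasts 1/8 s, in which the tool goes at most 62.5 mm and 10.7 degrees, less where a joint would pass 70% of its speed; a pose out of reach is approached as far as the arm can. A call with a gripper value outside its range is refused whole. The fingers move at their own pace and stop on an object; "squeeze" is the grip in N (left out, the last holds). Time passes only in rows, so rows that do not move let the fingers close. It gives the time, the measured TCP pose, the force, the opening and the grip force at its end, in the units of the state.
- bot.get_obs(): the state, without advancing time (a new reading comes with each control period).
- capture(name): name is "side" or "top" or "wrist"; returns a dict with "frame" (420x560x3 uint8, blue, green, red), "K" (3x3 intrinsics, pixels), "k1" (the pictures are not rectified: a ray, as slopes to the right and down, at radius r is drawn at 1 + k1 r^2 times it, then the intrinsics apply), "R" (3x3) and "t" (3): a world point X has camera coordinates R X + t. Camera axes: x right, y down, z forward; pixel columns grow to the right and rows downward; lengths in m; the calibration is good to about 2 mm. A picture is of the moment at which its call begins. There is no depth.
- bot.hand_in(): hands the job in; it is judged then, once.
The state is a dict: "time": time; "q": joint angles; "dq": joint speeds; "joint_torque": joint torques, N m; "eef_pos": TCP position; "ee_rot": TCP orientation; "contact_force": force on the tool from outside, world axes, zero at the start; "wrist_torque": the same for the moment, N m; "width": opening from 0.0 (shut) to 1.0 (fully open); "grasp_force": force on a finger pad.
Only numpy, scipy, OpenCV 4.12 (cv2) and the standard library are available. Lean on these libraries where they do the work, as an engineer would, in place of code of your own. Each camera call takes 0.05 s, during which the arm holds its last target. There are 200 camera calls.

## Working session

There is one attempt and no reset: what is moved stays moved. The work goes in short steps, Python scripts to look and compute and a tool call to move; the robot and the scene stay as the last step left them, time stands still between calls to the robot, and variables do not carry over. Pictures are saved under pics/ and viewed, at most 10 in all, crops included, and the job is handed in when it is done.

Besides the shell and the picture viewer there is one more tool, called as a command line: name --argument value ..., lists and objects as JSON in quotes. step_arm: Moves the arm, as the interface text tells. Its arguments: {"type":"object","properties":{"plan":{"type":"array","items":{"type":"array"}},"squeeze":{"type":"number"}},"required":["plan"]}

```bash
mkdir -p pics; ls
cat > h.py <<'E'
import numpy as np, cv2, json
def save(name,fn):
    from rig import capture
    c=capture(name); cv2.imwrite(f'pics/{fn}.png',c['frame'])
    json.dump({k:np.array(c[k]).tolist() for k in('K','k1','R','t')},open(f'pics/{fn}.json','w'))
    return c
def load(fn):
    c=json.load(open(f'pics/{fn}.json')); return {k:np.array(v) for k,v in c.items()}
def ray(fn,uv):
    c=load(fn); d=np.array([float(c['k1']),0,0,0,0])
    p=cv2.undistortPoints(np.array([[uv]],float),c['K'],d)[0,0]
    R=c['R']; return -R.T@c['t'], R.T@np.array([p[0],p[1],1])
def atz(fn,uv,z):
    o,d=ray(fn,uv); return o+d*(z-o[2])/d[2]
def proj(fn,X):
    c=load(fn); d=np.array([float(c['k1']),0,0,0,0])
    return cv2.projectPoints(np.array(X,float).reshape(-1,1,3),cv2.Rodrigues(c['R'])[0],c['t'],c['K'],d)[0][:,0]
E
python3 - <<'E'
from h import *
from rig import bot
a=save('top','top0')['frame'];b=save('side','side0')['frame']
o=bot.get_obs();print({k:np.round(v,3).tolist() for k,v in o.items()})
cv2.imwrite('pics/top0b.png',cv2.resize(a,(800,600)))
cv2.imwrite('pics/side0b.png',cv2.resize(b,(800,600)))
E
```

```text
pics
{'time': 0.1, 'q': [-1.263, 0.343, 1.525, -0.0, 1.275, -0.146], 'dq': [-0.002, -0.0, -0.003, -0.001, 0.001, 0.0], 'joint_torque': [0.001, -43.445, -24.649, -0.0, 0.005, -0.0], 'eef_pos': [0.23, -0.472, 0.231], 'ee_rot': [-0.001, 0.974, 0.225, -0.0], 'contact_force': [0.546, -0.091, -0.055], 'wrist_torque': [0.032, 0.005, -0.037], 'grasp_force': 0.0, 'width': 1.002}
```

View pics/top0b.png

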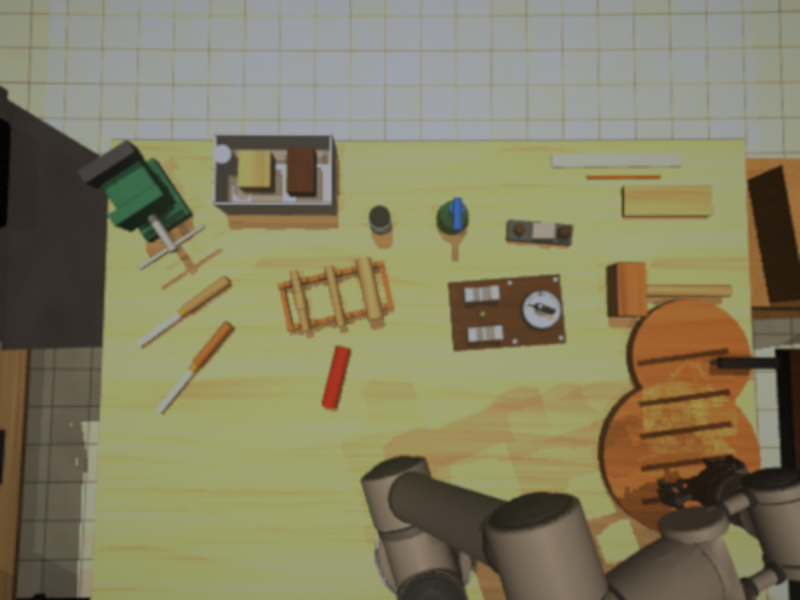

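View pics/side0b.png

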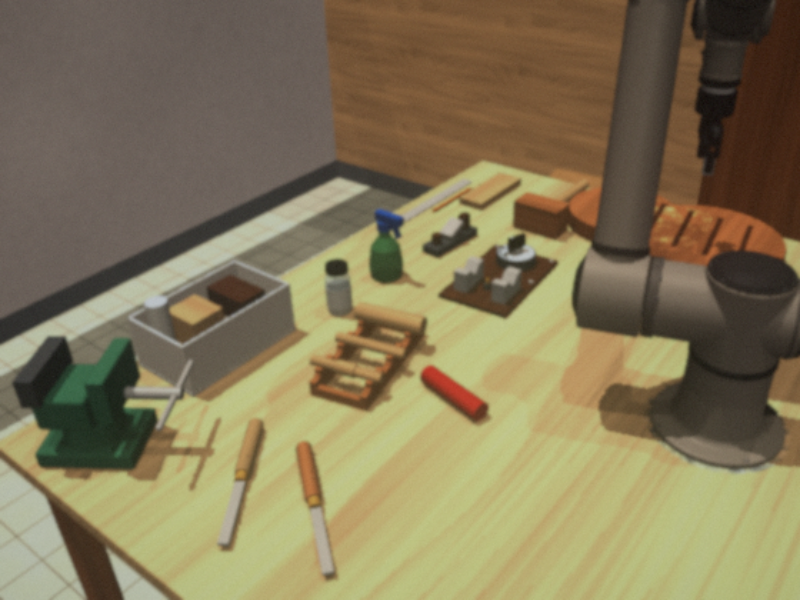

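The top view shows the rack at about (336,296), with the thick blank in its right notch (369,289). The gauge is at (507,313), with the V-blocks on the left and the dial on the right (542,310). I'll enlarge that region.

Run:
```python
from h import *
a=cv2.imread('pics/top0.png')
# 560px coords: x 190..400,y 175..255
c=a[175:255,300:407]; d=a[175:255,190:297]
z=lambda i:cv2.resize(i,None,fx=7,fy=7,interpolation=cv2.INTER_CUBIC)[:, :749]
cv2.imwrite('pics/crop0.png',cv2.resize(np.vstack([c,d]),None,fx=3.7*1,fy=3.7,interpolation=cv2.INTER_CUBIC))
for n,uv,zz in [('gauge',(507,313),.01),('dial',(542,309),.075),('v1',(482,294),.0545),('v2',(486,334),.0545),('blankA',(361,261),.071),('blankB',(377,317),.071)]:
    print(n,atz('top0',(uv[0]*.7,uv[1]*.7),zz).round(4))
```

```text
gauge [ 0.5366 -0.1909  0.01  ]
dial [ 0.5431 -0.2562  0.075 ]
v1 [ 0.5774 -0.1273  0.0545]
v2 [ 0.4876 -0.1355  0.0545]
blankA [0.6496 0.1447 0.071 ]
blankB [0.5244 0.1083 0.071 ]
```

View pics/crop0.png

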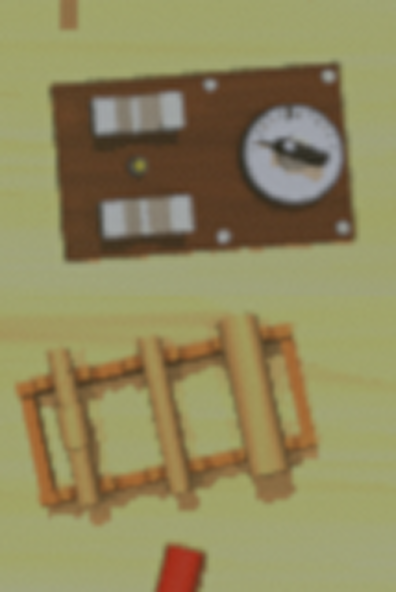

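```bash
cat >> h.py <<'E'
from scipy.spatial.transform import Rotation as Ro
def plan(pos,yaw,n,o=None):
    """rows (mm, rad) in tool axes to world pos (m), tool straight down with tool x at yaw(deg)"""
    from rig import bot
    o=bot.get_obs(); q=o['ee_rot']; R=Ro.from_quat([q[1],q[2],q[3],q[0]]); p=np.array(o['eef_pos'])
    y=np.radians(yaw); T=Ro.from_matrix(np.array([[np.cos(y),np.sin(y),0],[np.sin(y),-np.cos(y),0],[0,0,-1]]).T)
    print('now',p.round(4),'yaw',np.degrees(np.arctan2(*R.as_matrix()[[1,0],0])).round(2),'tilt',R.as_matrix()[:2,2].round(4))
    w=(R.inv()*T).as_rotvec()/n; d=(np.array(pos)-p)/n*1000
    for i in range(n):
        print((R.inv().apply(d)).round(1).tolist(),w.round(3).tolist()); R=R*Ro.from_rotvec(w)
E
python3 - <<'E'
from h import *
f=lambda x,y:(300+x/3.7,175+y/3.7)
g=lambda x,y:(190+x/3.7,175+(y-296)/3.7)
for n,uv,z in [('drum face c',f(292,154),.036),('zero',f(291,112),.036),('tip',f(258,143),.037),('dot',f(291,145),.075),
 ('c1',f(51,87),.01),('c2',f(339,64),.01),('c3',f(355,239),.01),('c4',f(66,261),.01),
 ('bA',g(239,316),.053),('bB',g(270,472),.053)]: print(n,atz('top0',uv,z).round(4))
plan([.54,-.256,.2],78,6)
E
```

```text
drum face c [ 0.5439 -0.2639  0.036 ]
zero [ 0.5808 -0.2636  0.036 ]
tip [ 0.5534 -0.2342  0.037 ]
dot [ 0.5497 -0.254   0.075 ]
c1 [ 0.6047 -0.0553  0.01  ]
c2 [ 0.626  -0.3131  0.01  ]
c3 [ 0.4697 -0.3245  0.01  ]
c4 [ 0.449 -0.068  0.01 ]
bA [0.6594 0.1397 0.053 ]
bB [0.5229 0.1119 0.053 ]
now [ 0.23   -0.4715  0.2307] yaw 26.0 tilt [-0.0004  0.0013]
[62.2, -9.6, 5.1] [-0.0, -0.0, -0.151]
[62.9, -0.2, 5.1] [-0.0, -0.0, -0.151]
[62.2, 9.3, 5.1] [-0.0, -0.0, -0.151]
[60.1, 18.6, 5.1] [-0.0, -0.0, -0.151]
[56.6, 27.4, 5.1] [-0.0, -0.0, -0.151]
[51.8, 35.7, 5.1] [-0.0, -0.0, -0.151]
```

step_arm --plan '[[[55,-9,5],[0,0,-0.13],60],[[55,-1,5],[0,0,-0.13],60],[[55,7,5],[0,0,-0.13],60],[[54,13,5],[0,0,-0.13],60],[[52,20,5],[0,0,-0.13],60]]'

```text
time: 0.72
eef_pos: [0.4597, -0.3131, 0.2058]
ee_rot: [-0.0, 0.85, 0.526, -0.0]
contact_force: [0.9, -0.8, 1.0]
width: 0.699
grasp_force: 0.0
```

Run:
```python
from h import *
plan([.5436,-.2649,.15],72,3)
```

```text
now [ 0.4597 -0.3131  0.2058] yaw 63.48 tilt [-0.0005  0.0002]
[26.8, 17.9, 18.6] [-0.0, -0.0, -0.05]
[25.9, 19.2, 18.6] [-0.0, -0.0, -0.05]
[24.9, 20.4, 18.6] [-0.0, -0.0, -0.05]
```

step_arm --plan '[[[27,18,19],[0,0,-0.05],40],[[26,19,19],[0,0,-0.05],40],[[25,20,18],[0,0,-0.05],40],[[0,0,0],[0,0,0],40]]'

```text
time: 1.23
eef_pos: [0.5427, -0.2642, 0.148]
ee_rot: [-0.002, 0.809, 0.588, -0.001]
contact_force: [-0.5, 0.2, 0.5]
width: 0.47
grasp_force: 0.0
```

Run:
```python
from h import *
a=save('wrist','w1')['frame']
cv2.imwrite('pics/w1b.png',cv2.resize(a,(800,600)))
plan([.5436,-.2649,.15],72,1)
print(proj('w1',[[.5436,-.2649,.075],[.5436,-.2649,.036]])*800/560)
```

```text
now [ 0.5422 -0.2653  0.1491] yaw 71.91 tilt [-0.0022  0.0011]
[0.8, 1.2, -0.9] [-0.002, -0.0, -0.002]
[[409.90181058 320.89499196]
 [409.64888594 294.45582418]]
```

View pics/w1b.png

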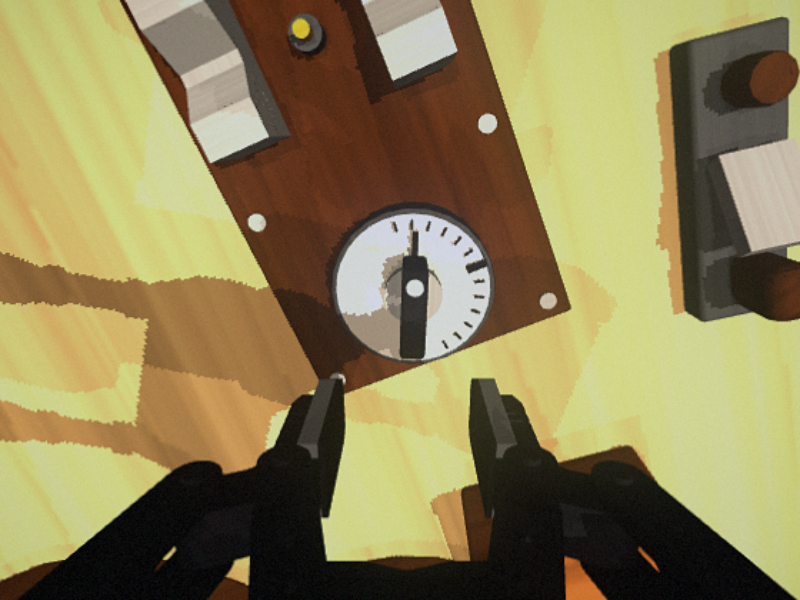

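Close-up of the dial: face centre at about (412,286), zero mark (475,267), pointer tip (416,232), white dot (415,288), bar's near end (412,357).

Run:
```python
from h import *
s=.7
P={}
for n,uv,z in [('faceL',(334,285),.036),('faceR',(492,285),.036),('faceT',(413,210),.036),('faceB',(413,361),.036),('zero',(475,267),.036),('tip',(416,232),.037),('dot',(415,288),.075),('barend',(412,357),.075),('barfront',(414,258),.075),('s1',(487,123),.01),('s2',(257,222),.01)]:
    P[n]=atz('w1',(uv[0]*s,uv[1]*s),z); print(n,P[n].round(4))
c=(P['faceL']+P['faceR']+P['faceT']+P['faceB'])/4
a=lambda v:np.degrees(np.arctan2(v[1],v[0]))
print(c,a(P['zero']-c),a(P['tip']-c),a(P['barfront']-P['barend']),(P['barfront']+P['barend'])/2)
plan([.5436,-.2649,.045],72,3)
```

```text
faceL [ 0.5071 -0.2476  0.036 ]
faceR [ 0.5866 -0.2733  0.036 ]
faceT [ 0.5589 -0.2228  0.036 ]
faceB [ 0.5334 -0.3026  0.036 ]
zero [ 0.5807 -0.261   0.036 ]
tip [ 0.557  -0.2338  0.037 ]
dot [ 0.5506 -0.2506  0.075 ]
barend [ 0.539  -0.2825  0.075 ]
barfront [ 0.5544 -0.2373  0.075 ]
s1 [ 0.6088 -0.1953  0.01  ]
s2 [ 0.4729 -0.2061  0.01  ]
[ 0.5465246  -0.26157184  0.036     ] 0.8811829020050213 69.30777460698374 71.16534579484322 [ 0.54668129 -0.25988322  0.075     ]
now [ 0.5422 -0.2653  0.1491] yaw 71.91 tilt [-0.0022  0.0011]
[0.3, 0.5, 34.7] [-0.001, -0.0, -0.001]
[0.3, 0.5, 34.7] [-0.001, -0.0, -0.001]
[0.3, 0.4, 34.7] [-0.001, -0.0, -0.001]
```

Run:
```python
from h import *
plan([.5458,-.2617,.046],71,3)
```

```text
now [ 0.5422 -0.2653  0.1491] yaw 71.91 tilt [-0.0022  0.0011]
[1.5, 0.9, 34.4] [-0.001, -0.0, 0.005]
[1.5, 0.8, 34.4] [-0.001, -0.0, 0.005]
[1.5, 0.8, 34.4] [-0.001, -0.0, 0.005]
```

step_arm --plan '[[[1.5,1,35],[0,0,0.005],40],[[1.5,1,35],[0,0,0.005],40],[[1.5,0.5,33],[0,0,0.005],40],[[0,0,0],[0,0,0],8],[[0,0,0],[0,0,0],8]]' --squeeze 25

```text
time: 1.9
eef_pos: [0.5458, -0.2635, 0.048]
ee_rot: [0.0, 0.815, 0.58, -0.0]
contact_force: [1.5, -1.4, -6.5]
width: 0.131
grasp_force: 30.8
```

step_arm --plan '[[[0,0,0],[0,0,0],8],[[0,0,0],[0,0,0],8],[[0,0,0],[0,0,0],8]]'

```text
time: 2.28
eef_pos: [0.5459, -0.2635, 0.048]
ee_rot: [0.001, 0.814, 0.581, -0.0]
contact_force: [-1.0, -5.5, -2.2]
width: 0.135
grasp_force: 31.5
```

step_arm --plan '[[[0,0,0],[0,0,0.145],8],[[0,0,0],[0,0,0.145],8],[[0,0,0],[0,0,0.145],8],[[0,0,0],[0,0,0.145],8]]'

```text
time: 2.78
eef_pos: [0.5459, -0.2635, 0.048]
ee_rot: [0.001, 0.947, 0.321, -0.0]
contact_force: [-1.5, -5.4, -2.1]
width: 0.139
grasp_force: 31.5
```

step_arm --plan '[[[0,0,0],[0,0,0.145],8],[[0,0,0],[0,0,0.145],8],[[0,0,0],[0,0,0.145],8],[[0,0,0],[0,0,0.145],8],[[0,0,0],[0,0,0],8]]'

```text
time: 3.4
eef_pos: [0.5459, -0.2634, 0.048]
ee_rot: [0.001, 0.999, 0.039, 0.0]
contact_force: [-2.7, -5.0, -3.2]
width: 0.136
grasp_force: 31.6
```

Run:
```python
from h import *
plan([.5458,-.2617,.046],4.6,1)
from rig import bot; o=bot.get_obs(); print(o['contact_force'],o['wrist_torque'],o['width'])
```

```text
now [ 0.5459 -0.2634  0.048 ] yaw 4.42 tilt [ 0.0001 -0.0013]
[0.0, -1.7, 2.0] [0.001, 0.0, -0.003]
[-2.66800605 -4.9643859  -3.15700408] [-0.80840547  0.41127115 -0.02545486] 0.13561851708040604
```

step_arm --plan '[[[0,0,0],[0,0,0],35],[[0,0,0],[0,0,0],35],[[0,0,-35],[0,0,0],35],[[0,0,-45],[0,0,0],35],[[-20,0,-20],[0,0,0],60]]'

```text
time: 4.03
eef_pos: [0.5279, -0.2643, 0.1503]
ee_rot: [0.001, 0.999, 0.04, 0.002]
contact_force: [0.3, 0.3, 0.2]
width: 0.607
grasp_force: 0.0
```

Run:
```python
from h import *
a=save('wrist','w2')['frame']
cv2.imwrite('pics/w2b.png',cv2.resize(a,(800,600)))
plan([.57,.05,.18],12,5)
```

```text
now [ 0.5258 -0.2648  0.152 ] yaw 4.56 tilt [ 0.0042 -0.0033]
[13.8, -62.0, -5.8] [0.001, -0.001, -0.026]
[15.4, -61.7, -5.7] [0.001, -0.001, -0.026]
[17.0, -61.2, -5.7] [0.001, -0.001, -0.026]
[18.6, -60.8, -5.7] [0.001, -0.001, -0.026]
[20.2, -60.3, -5.6] [0.001, -0.001, -0.026]
```

View pics/w2b.png

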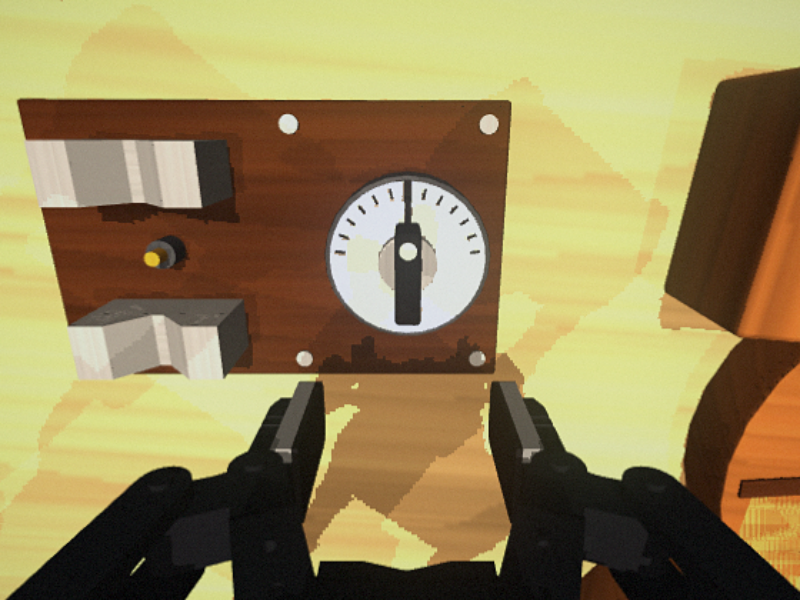

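The pointer stands on the zero mark: both lie on the vertical line at column 408. Base-plate corners are at (19,100), (511,100) and (496,373), which I'll use to refine the gauge pose. Next I move to the rack.

Run:
```python
from h import *
s=.7
a=lambda v:np.degrees(np.arctan2(v[1],v[0]))
A,B,C=[atz('w2',(u*s,v*s),.01) for u,v in[(19,100),(511,100),(496,373)]]
m=(A+C)/2; print(A,B,C,np.linalg.norm(A-B),np.linalg.norm(B-C),a(A-B)-90,a(B-C))
y=np.radians((a(A-B)-90+a(B-C))/2)
print('seat',m[:2]+.06*np.array([-np.sin(y),np.cos(y)]),'dial',m[:2]-.075*np.array([-np.sin(y),np.cos(y)]))
Z=atz('w2',(408*s,183*s),.036);T=atz('w2',(408*s,215*s),.037);L=atz('w2',(328*s,255*s),.036);Rr=atz('w2',(487*s,255*s),.036);c=(L+Rr)/2
F=atz('w2',(408*s,224*s),.075);E=atz('w2',(408*s,325*s),.075)
print('ptr',a(T-c),'bar',a(F-E),'zero',a(Z-c),c)
```

```text
[ 0.60844681 -0.05591369  0.01      ] [ 0.6294349  -0.31138749  0.01      ] [ 0.47156516 -0.32526449  0.01      ] 0.2563344665688703 0.1584784791814833 4.696508362890427 5.023480433595184
seat [ 0.53492271 -0.13080481] dial [ 0.54636008 -0.26531944]
ptr 4.041267404303711 bar 4.6704070719207325 zero 4.3007991144773134 [ 0.54848662 -0.26347762  0.036     ]
```

step_arm --plan '[[[13,-61,-6],[0,0,-0.025],60],[[14,-60,-6],[0,0,-0.025],60],[[15,-60,-6],[0,0,-0.025],60],[[16,-60,-6],[0,0,-0.025],60],[[17,-60,-6],[0,0,-0.025],60]]'

```text
time: 4.7
eef_pos: [0.5618, 0.0461, 0.1773]
ee_rot: [-0.0, 0.995, 0.102, 0.0]
contact_force: [0.6, -0.7, 0.7]
width: 0.7
grasp_force: 0.0
```

Run:
```python
from h import *
a=save('wrist','w3')['frame']
cv2.imwrite('pics/w3b.png',cv2.resize(a,(800,600)))
plan([.5911,.1258,.12],11.5,2)
```

```text
now [0.562  0.0536 0.1782] yaw 12.05 tilt [0.0015 0.0045]
[21.7, -32.2, 29.3] [-0.002, -0.001, 0.005]
[21.6, -32.3, 29.2] [-0.002, -0.001, 0.005]
```

View pics/w3b.png

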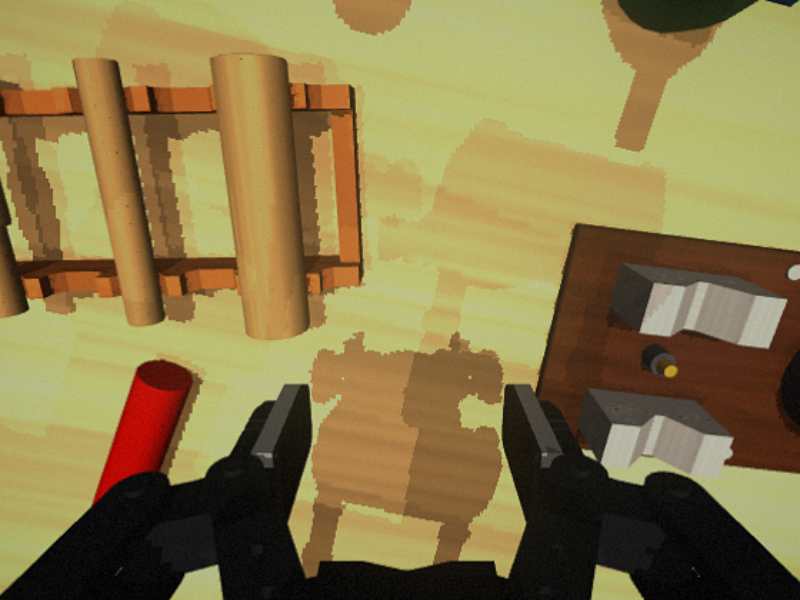

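The thick blank spans from (249,55) to (277,337) in the wrist view. The rack's right end is at column 355.

Run:
```python
from h import *
s=.7
a=lambda v:np.degrees(np.arctan2(v[1],v[0]))
print('cam',ray('w3',(0,0))[0])
for z in(.053,.06):
  A=atz('w3',(249.5*s,57*s),z);B=atz('w3',(277*s,334*s),z)
  print(A,B,np.linalg.norm(A-B),a(A-B),(A+B)/2)
# fit: project silhouette of a cylinder, compare to read pixel edges
from scipy.optimize import least_squares
def sil(p):
    x,y,t=p; u=np.array([np.cos(t),np.sin(t),0]);v=np.array([-np.sin(t),np.cos(t),0])
    th=np.linspace(0,2*np.pi,60); q=[]
    for e in(.07,-.07): q.append(proj('w3',[np.array([x,y,.053])+e*u+.018*(np.cos(h)*v+np.sin(h)*np.array([0,0,1])) for h in th])/s)
    return q
m=[(211,62),(288,60),(249,53),(247,335),(308,330),(278,339)]
def res(p):
    f,n=sil(p); return [f[:,0].min()-211,f[:,0].max()-288,f[:,1].min()-53,n[:,0].min()-246,n[:,0].max()-308,n[:,1].max()-339]
r=least_squares(res,[.591,.126,.2],diff_step=1e-4); print(r.x,np.degrees(r.x[2]),r.fun.round(1))
x=r.x
plan([x[0],x[1],.12],np.degrees(x[2]),2)
```

```text
cam [0.64250679 0.06324273 0.31943131]
[0.65918851 0.14350289 0.053     ] [0.51866517 0.11303573 0.053     ] 0.14378823543347102 12.233081570378241 [0.58892684 0.12826931 0.053     ]
[0.65875022 0.1413942  0.06      ] [0.52191888 0.11172751 0.06      ] 0.14001046000007042 12.233081570378245 [0.59033455 0.12656086 0.06      ]
[0.59071917 0.12815476 0.21541795] 12.342539317174767 [-0.7  0.6 -1.1 -1.5  1.6  1.7]
now [0.562  0.0536 0.1782] yaw 12.05 tilt [0.0015 0.0045]
[21.7, -33.4, 29.3] [-0.002, -0.001, -0.003]
[21.9, -33.4, 29.2] [-0.002, -0.001, -0.003]
```

step_arm --plan '[[[22,-33,28],[0,0,-0.002],52],[[22,-33,28],[0,0,-0.002],52],[[0,0,0],[0,0,0],52],[[0,0,0],[0,0,0],52]]'

```text
time: 5.25
eef_pos: [0.5914, 0.1169, 0.1213]
ee_rot: [0.0, 0.995, 0.104, -0.0]
contact_force: [-0.0, -0.6, 0.6]
width: 0.614
grasp_force: 0.0
```

Run:
```python
from h import *
plan([.5905,.1275,.033],12.2,2)
```

```text
now [0.5914 0.1169 0.1213] yaw 11.93 tilt [-0.0002 -0.0003]
[0.7, -5.3, 44.2] [0.0, 0.0, -0.002]
[0.7, -5.3, 44.2] [0.0, 0.0, -0.002]
```

step_arm --plan '[[[1,-10.5,15],[0,0,-0.005],52],[[0,0,35],[0,0,0],52],[[0,0,38],[0,0,0],52],[[0,0,0],[0,0,0],52]]'

```text
time: 5.75
eef_pos: [0.5879, 0.1272, 0.0306]
ee_rot: [-0.0, 0.994, 0.106, -0.003]
contact_force: [0.3, -0.0, -0.5]
width: 0.605
grasp_force: 0.0
```

step_arm --plan '[[[0,0,0],[0,0,0],25],[[0,0,0],[0,0,0],25],[[0,0,0],[0,0,0],25],[[0,0,0],[0,0,0],25]]' --squeeze 50

```text
time: 6.25
eef_pos: [0.5913, 0.1281, 0.0351]
ee_rot: [-0.0, 0.994, 0.106, 0.002]
contact_force: [-1.7, 2.7, 7.1]
width: 0.409
grasp_force: 50.6
```

step_arm --plan '[[[0,0,-30],[0,0,0],25],[[0,0,-45],[0,0,0],25],[[0,0,-25],[0,0,0],25],[[0,0,0],[0,0,0],25]]'

```text
time: 6.75
eef_pos: [0.5918, 0.1275, 0.1357]
ee_rot: [0.0, 0.994, 0.106, 0.003]
contact_force: [-0.4, 0.4, -1.5]
width: 0.402
grasp_force: 50.2
```

Run:
```python
from h import *
plan([.534,-.1308,.125],4.7,5)
```

```text
now [0.5918 0.1275 0.1357] yaw 12.18 tilt [ 0.0055 -0.    ]
[-22.2, 48.1, 2.1] [0.0, -0.001, 0.026]
[-20.9, 48.6, 2.1] [0.0, -0.001, 0.026]
[-19.7, 49.2, 2.1] [0.0, -0.001, 0.026]
[-18.4, 49.7, 2.1] [0.0, -0.001, 0.026]
[-17.1, 50.1, 2.1] [0.0, -0.001, 0.026]
```

step_arm --plan '[[[-22,48,2],[0,0,0.026],25],[[-21,49,2],[0,0,0.026],25],[[-20,49,2],[0,0,0.026],25],[[-18,50,2],[0,0,0.026],25],[[-17,50,2],[0,0,0.026],25]]'

```text
time: 7.38
eef_pos: [0.5316, -0.1325, 0.1217]
ee_rot: [-0.0, 0.999, 0.041, -0.001]
contact_force: [0.4, -0.4, -0.8]
width: 0.408
grasp_force: 50.3
```

step_arm --plan '[[[0,0,0],[0,0,0],25],[[0,0,0],[0,0,0],25]]'

```text
time: 7.62
eef_pos: [0.5323, -0.1306, 0.1222]
ee_rot: [-0.0, 0.999, 0.041, -0.001]
contact_force: [-0.2, 0.5, -1.9]
width: 0.404
grasp_force: 50.3
```

Run:
```python
from h import *
a=save('wrist','w4')['frame']
cv2.imwrite('pics/w4b.png',cv2.resize(a,(800,600)))
plan([.534,-.1308,.125],4.7,1)
```

```text
now [ 0.5326 -0.13    0.1224] yaw 4.78 tilt [-0.0013  0.0008]
[1.3, 0.9, -2.6] [-0.001, 0.001, 0.001]
```

View pics/w4b.png

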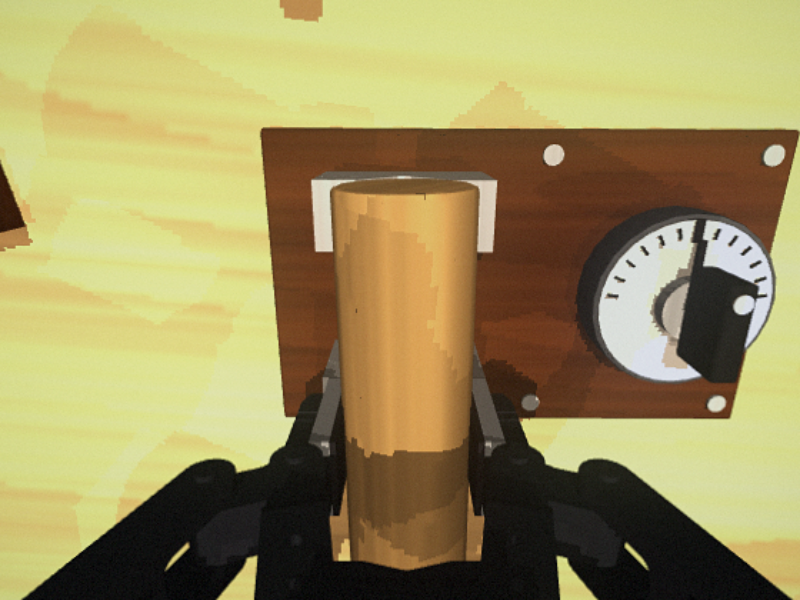

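The held blank's far end is at about (405,186), edges 332–478. The far V-block's top corners are (312,181), (496,180), (314,251) and (494,251). The dial still reads zero.

Run:
```python
from h import *
s=.7
a=lambda v:np.degrees(np.arctan2(v[1],v[0]))
P=[atz('w4',(u*s,v*s),.0545) for u,v in[(312,181),(496,180),(314,251),(494,251)]]
for p in P: print(p.round(4))
yaw=a(P[0]-P[1])-90; y=np.radians(4.75); u=np.array([np.cos(y),np.sin(y)])
c=sum(P)/4; print('blk',c,'yaw',yaw,'seat',c[:2]-.045*u)
for z in(.138,.142,.146):
  E=atz('w4',(405*s,186*s),z); W=np.linalg.norm(atz('w4',(332*s,190*s),z)-atz('w4',(478*s,190*s),z)); print(z,'width',W,'end',E,'centre',E[:2]-.07*u)
B=[atz('w4',(u_*s,v*s),.01) for u_,v in[(262,128),(798,131),(731,417),(286,416)]]
m=[a(B[0]-B[1])-90,a(B[3]-B[2])-90]; print('plate',[b.round(4) for b in B],m)
A=B[0]; v=np.array([-u[1],u[0]]); print('seat from plate corner A',A[:2]-.08*u-.13*v+.06*v,'D',B[3][:2]+.08*u-.07*v,'B',B[1][:2]-.08*u+.19*v,'C',B[2][:2]+.08*u+.19*v)
```

```text
[ 0.5912 -0.0869  0.0545]
[ 0.5978 -0.1616  0.0545]
[ 0.5621 -0.0884  0.0545]
[ 0.5684 -0.1649  0.0545]
blk [ 0.57987791 -0.12544744  0.0545    ] yaw 5.0271667394486315 seat [ 0.53503246 -0.12917381]
0.138 width 0.036030423210601924 end [ 0.60128103 -0.12436248  0.138     ] centre [ 0.53152144 -0.13015906]
0.142 width 0.03488826749688271 end [ 0.60170762 -0.12433901  0.142     ] centre [ 0.53194803 -0.13013558]
0.146 width 0.03374611178316354 end [ 0.60213421 -0.12431554  0.146     ] centre [ 0.53237462 -0.13011211]
plate [array([ 0.6091, -0.0548,  0.01  ]), array([ 0.6285, -0.31  ,  0.01  ]), array([ 0.4723, -0.3237,  0.01  ]), array([ 0.4516, -0.067 ,  0.01  ])] [np.float64(4.359955775155257), np.float64(4.623650481362375)]
seat from plate corner A [ 0.53513487 -0.13115184] D [ 0.53709594 -0.13015665] B [ 0.53306578 -0.12729569] C [ 0.5363277  -0.12777002]
```

step_arm --plan '[[[3,0,15],[0,0,0],25],[[0,0,25],[0,0,0],25],[[0,0,22],[0,0,0],25],[[0,0,8],[0,0,0],25],[[0,0,0],[0,0,0],25]]' --squeeze 100

```text
time: 8.3
eef_pos: [0.5358, -0.13, 0.0526]
ee_rot: [-0.0, 0.999, 0.042, -0.001]
contact_force: [0.9, 0.3, -2.7]
width: 0.395
grasp_force: 99.4
```

step_arm --plan '[[[0,0,3],[0,0,0],25],[[0,0,0],[0,0,0],25],[[0,0,0],[0,0,0],25]]'

```text
time: 8.68
eef_pos: [0.5361, -0.1308, 0.0507]
ee_rot: [0.0, 0.999, 0.041, 0.0]
contact_force: [-0.6, 0.3, -1.4]
width: 0.391
grasp_force: 99.4
```

step_arm --plan '[[[0,0,3],[0,0,0],25],[[0,0,0],[0,0,0],25],[[0,0,0],[0,0,0],25]]'

```text
time: 9.05
eef_pos: [0.5359, -0.1307, 0.0472]
ee_rot: [0.0, 0.999, 0.041, -0.0]
contact_force: [-0.2, -0.2, -0.7]
width: 0.393
grasp_force: 99.4
```

step_arm --plan '[[[0,0,3],[0,0,0],25],[[0,0,0],[0,0,0],25],[[0,0,0],[0,0,0],25]]'

```text
time: 9.43
eef_pos: [0.5359, -0.1307, 0.0442]
ee_rot: [0.0, 0.999, 0.041, -0.0]
contact_force: [0.9, 0.4, -1.3]
width: 0.392
grasp_force: 99.4
```

step_arm --plan '[[[0,0,2],[0,0,0],25],[[0,0,0],[0,0,0],25],[[0,0,0],[0,0,0],25]]'

```text
time: 9.8
eef_pos: [0.5362, -0.1304, 0.0429]
ee_rot: [-0.0, 0.999, 0.041, 0.0]
contact_force: [0.5, 1.7, 5.5]
width: 0.389
grasp_force: 100.7
```

step_arm --plan '[[[0,0,1],[0,0,0],25],[[0,0,0],[0,0,0],25],[[0,0,0],[0,0,0],25]]'

```text
time: 10.18
eef_pos: [0.5363, -0.1302, 0.0426]
ee_rot: [-0.0, 0.999, 0.041, 0.001]
contact_force: [-2.7, 4.7, 11.9]
width: 0.392
grasp_force: 101.3
```

Run:
```python
from rig import bot; o=bot.get_obs(); print(o['eef_pos'],o['contact_force'],o['wrist_torque'])
```

```text
[ 0.536252   -0.13017177  0.04263679] [-2.68241234  4.65446226 11.91968652] [ 0.59003242  0.61534121 -0.0485933 ]
```

step_arm --plan '[[[0,-0.8,1],[0,0,0],25],[[0,0,0],[0,0,0],25],[[0,0,0],[0,0,0],25]]'

```text
time: 10.55
eef_pos: [0.5364, -0.1295, 0.0419]
ee_rot: [0.0, 0.999, 0.041, 0.001]
contact_force: [-2.9, 4.2, 13.8]
width: 0.392
grasp_force: 101.5
```

step_arm --plan '[[[0,-0.3,1],[0,0,0],25],[[0,0,0],[0,0,0],25],[[0,0,0],[0,0,0],25]]'

```text
time: 10.92
eef_pos: [0.5364, -0.1295, 0.0418]
ee_rot: [0.0, 0.999, 0.041, 0.001]
contact_force: [-4.8, 4.9, 21.6]
width: 0.391
grasp_force: 102.3
```

Run:
```python
from rig import bot; o=bot.get_obs(); print(o['eef_pos'],o['contact_force'],o['wrist_torque'])
```

```text
[ 0.53638218 -0.12945344  0.04178665] [-4.7752944   4.87360816 21.57330822] [ 0.49748587  1.08636811 -0.17295892]
```

step_arm --plan '[[[-0.5,-0.6,1.2],[0,0,0],25],[[0,0,0],[0,0,0],25],[[0,0,0],[0,0,0],25],[[0,0,0],[0,0,0],25]]'

```text
time: 11.42
eef_pos: [0.5364, -0.1293, 0.0416]
ee_rot: [0.001, 0.999, 0.041, 0.002]
contact_force: [-7.4, 3.6, 27.8]
width: 0.39
grasp_force: 103.0
```

Run:
```python
from h import *
from rig import bot; 
b=save('wrist','w5')['frame']; a=save('top','t5')['frame']; s=save('side','s5')['frame']
o=bot.get_obs(); print(o['eef_pos'],o['contact_force'],o['wrist_torque'],o['grasp_force'])
plan(o['eef_pos'],4.7,1)
c=cv2.resize(a[170:260,290:410],(400,300),interpolation=cv2.INTER_CUBIC);d=cv2.resize(s[125:230,290:430],(400,300),interpolation=cv2.INTER_CUBIC)
cv2.imwrite('pics/f5.png',np.hstack([cv2.resize(b,(800,600))[:, :800][0:600:2,::2],c]) if 0 else np.vstack([np.hstack([c,d]),cv2.resize(b[80:290],(800,300))]))
```

```text
[ 0.53644556 -0.12933575  0.04164829] [-6.66319809  2.69032052 28.28667207] [ 0.31351976  1.23936287 -0.36280846] 103.01900625228882
now [ 0.5364 -0.1293  0.0416] yaw 4.73 tilt [ 0.0039 -0.0015]
[0.0, 0.0, 0.0] [0.002, -0.004, 0.0]
```

View pics/f5.png

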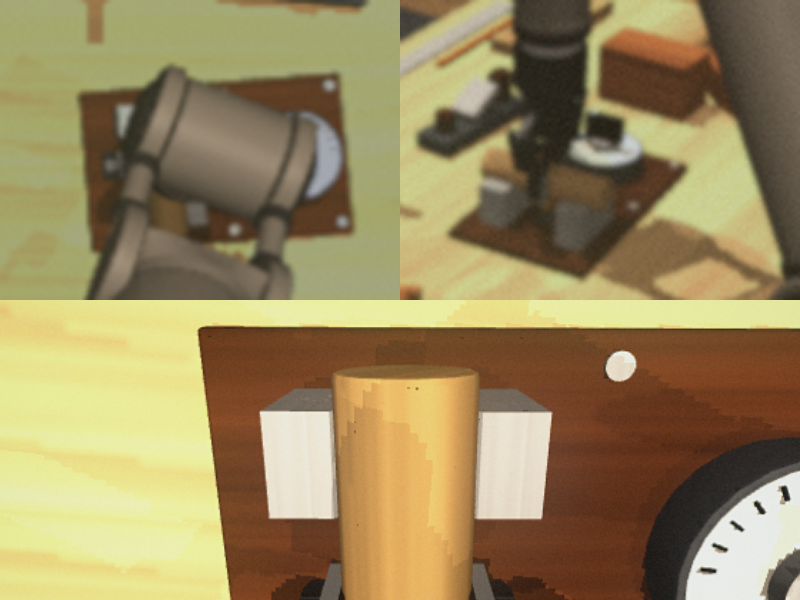

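The blank lies in the V with both fingers in the gap. Block top edges are at rows 411 and 519 of the composite; the blank's far-end rim is at rows 366–378. I'll check the centring numerically.

Run:
```python
from h import *
f=lambda u,v:(u*.7,(v-300)*.7+80)
y=np.radians(4.7);u=np.array([np.cos(y),np.sin(y),0]);v=np.array([-u[1],u[0],0])
P=[atz('w5',f(*p),.0545) for p in[(262,411),(551,411),(268,519),(545,519)]]
print([round(float(p@u),4) for p in P],[round(float(p@v),4) for p in P])
for z,p in[(.060,(405,371)),(.078,(405,379)),(.060,(333,375)),(.060,(478,375))]:
    e=atz('w5',f(*p),z); print(z,e@u,e@v)
```

```text
[0.5828, 0.5828, 0.5527, 0.5527] [-0.1352, -0.21, -0.1341, -0.2112]
0.06 0.593548764321941 -0.17221513606997269
0.078 0.5937178503209044 -0.17221502305239728
0.06 0.5925889744631823 -0.15476294066699833
0.06 0.5926016555303876 -0.18992215083618622
```

```bash
python3 -c "
from rig import bot
print(bot.hand_in())"
```

```text
the job is handed in; nothing more can be done
None
```

I handed in the job at about 11.5 s of the 66 s allowed: the dial is on zero, and the thick blank lies level in the V, about 0.8 mm off centre along the groove, pressed down at about 28 N with both V faces bearing.

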